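# Fit-test a printed double lid on its canister

### The arm

A 7-joint arm with a two-finger parallel gripper is mounted at the origin on the work surface. World frame = base frame: x ahead of the robot, y to its left, z up, the work surface at z = 0. Lengths are in m, angles in degrees, forces in N, time in s.
With the tool pointing down it reaches from about 0.425 to 0.875 m from the base axis. Payload 4.7 kg.
Tool frame: the origin (TCP) lies at the very end of the fingers, on their centre line; the grasp point (between the pads) lies 19 mm behind it; z points along the fingers, y is the direction in which the jaws open and shut (so a half turn about z gives the same grasp; the last joint's range is limited). The gripper opens to 87 mm and grips with 3 to 60 N. Pads are 19 mm wide; open, the fingers measure 117 mm over their backs; the gripper's body (75 mm by 190 mm) begins 51 mm behind the grasp point.
Start: joints at [76.381, 18.392, -4.016, 83.108, 1.295, 78.541, -3.26], TCP at [0.162, -0.63, 0.223] pointing down, gripper open.
Joint ranges: [-163.93, 163.93], [-17.29, 119.83], [-79.2, 71.16], [3.27, 140.29], [-89.18, 269.18], [5.43, 117.66], [-154.24, 154.24]. Speed limits (degrees/s): [147.25, 147.25, 180, 180, 180, 180, 180].

### API

Orientations are given as [roll, pitch, yaw] about the fixed x, y, z axes, in that order (R = Rz(yaw) Ry(pitch) Rx(roll)).
In Python, from cell import sensors, imaging, ticket gives the robot as it stands.
- The arm moves only by the tool carry_out, never from a script. Its argument "plan" is a list of rows, each an object of numbers: "fingers": the closure, from -1 (fully open) to 1 (shut); "dx", "dy", "dz": the shift along the tool's x, y, z normalised to -1 to 1, where 1 is 0.03 m; "rx", "ry", "rz": the turn, a rotation vector about the tool's x, y, z normalised to -1 to 1, where 1 is 10 degrees. A call has 1 to 12 rows; each row shifts and turns the commanded pose from where the row before left it, along the tool's axes as they then stand; what a row does not reach is not made up. A row lasts 1/8 s, in which the tool goes at most 62.5 mm and 10.7 degrees, less where a joint would pass 70% of its speed; a pose out of reach is approached as far as the arm can. A call with a number of a shift or a turn outside -1 to 1 is refused whole. A call with a gripper value outside its range is refused whole. The fingers move at their own pace and stop on an object; "force" is the grip in N (left out, the last holds). Time passes only in rows, so rows that do not move let the fingers close. It gives the time, the measured TCP pose, the force and the opening at its end, in the units of the state.
- sensors.get_obs(): the state, without advancing time (a new reading comes with each control period).
- imaging.read_camera(name): name is "scene" or "top" or "wrist"; returns a dict with "color" (400x640x3 uint8, red, green, blue), "mtx" (3x3 intrinsics, pixels), "extrinsics" (4x4, takes a point from world to camera coordinates); the wrist camera has in their place "tool_from_camera" (4x4, takes a point from camera to tool coordinates, whose origin is the TCP and whose axes are the flange's). Camera axes: x right, y down, z forward; pixel columns grow to the right and rows downward; lengths in m; the calibration is good to about 2 mm. A picture is of the moment at which its call begins: read the wrist's pose just before it. There is no depth.
- ticket.sign_off(): hands the job in, once; it reports no verdict.
The state is a dict: "time_s": time; "qpos": joint angles; "joint_velocities": joint speeds; "effort": joint torques, N m; "tool_pos": TCP position; "tool_rot": TCP orientation; "force": force on the tool from outside, world axes, zero at the start; "wrist_torque": the same for the moment, N m; "grip_width": finger opening in m.
Only numpy, scipy, OpenCV 4.12 (cv2) and the standard library are available. Lean on these libraries where they do the work, as an engineer would, in place of code of your own. Each camera call takes 0.05 s, during which the arm holds its last target.

### The job

Try the fit of the freshly printed double lid: pick the nested pair off the build sheet by the orange stem of the inner lid, lower it until the inner lid sits fully home in the white canister (do not let it drop), and let go of the stem. Then take the cover by its grey collar and lift it alone until the whole cover is above the top of the stem, leaving the orange inner lid seated in the canister; the program finishes while still holding the cover up there, level and still. Keep the two lids together until the inner one is seated, and leave the other things on the bench where they are.

Things in the scene. Friction and masses are not known exactly. Their poses are not given: they have to be found in the camera images.
- canister: white round canister, fixed upright on the bench on a black round foot 124 mm across and 6 mm high; body 96 mm outer diameter, open bore 88 mm, wall 4 mm, rim 80 mm above the bench. Origin at the centre of its underside, z up.
- canister_rim (a point): centre of the canister's mouth, level with its rim (80 mm above the bench).
- stem_top (a point): centre of the top end of the orange inner lid's upright round stem: 18 mm in diameter, 62 mm long, rising from the middle of the lid's flange disc loosely through the cover's collar. Nested, 32 mm of it stands free above the collar: gripped there it carries the pair, the cover resting on the flange. Inner lid: whole height 81 mm, about 100 g. z up the stem.
- inner_seat (a point): on the inner lid's axis at the underside of its flange (a disc 100 mm across, 7 mm thick), 69 mm below stem_top. Below it is a plug 12 mm high, 82 mm in diameter, tapering to 72 mm at its lower end, on which the pair stands on the sheet. When the lid is fully home this face rests on the canister's rim. z up the stem.
- collar (a point): centre (half-way up) of the cover's grey collar: a round upright tube, 38 mm outer diameter, 26 mm high, 24 mm hole, on the black cover plate (112 mm across, 4 mm thick, its rim hanging 6 mm around the flange). Nested, it is 45 mm below stem_top; the plate's top is 13 mm below it. The cover lies loose on the inner lid (3 mm play), about 90 g. z up.
- cover_edge (a point): on the cover's axis, level with the lower edge of its hanging rim, the lowest part of the cover: 23 mm below the collar's centre, and 1 mm above inner_seat when nested.
- sheet: dark steel build sheet, 160 by 220 by 4 mm, fixed on the bench; the lid pair and two other prints stand on it. Origin at the centre of its underside.
- printed_box: bystander: small open black printed box, 62 by 44 by 30 mm, on the sheet; origin under its centre.
- printed_gear: bystander: small green printed gear with hub, 34 mm across, 18 mm high, on the sheet; origin under its centre.
- scraper: bystander: scraper 170 mm long, lying on the bench between sheet and canister.
- glue_stick: bystander: upright blue glue stick, 28 mm in diameter, 85 mm high; origin under its centre.
- nozzle_jar: bystander: small jar with yellow cap, 48 mm in diameter, 55 mm high; origin under its centre.
- driver: bystander: screwdriver 160 mm long, lying on the bench on the far side from the robot.
- fan: bystander: small square black fan, 40 by 40 by 11 mm, lying flat; origin under its centre.
There are look-alikes about, which are no part of the job. Leave any green look-alike of the part that bears stem_top alone. Leave any turquoise look-alike of the part that bears collar alone.

How it is judged (in metres and radians):
On the way, in this order (a step that is already met when the one before it is completed fails the run):
1. the nested pair is held up off the sheet by the stem (height (world z) of inner_seat above 0.045 m and contact force between the fingers and inner_lid above 0.5 N and z of cover_edge in the frame of inner_seat below 0.005 m and horizontal distance between cover_edge and inner_seat below 0.008 m), for 0.2 s.
2. the pair, still nested, sits fully home in the canister and the stem is let go (horizontal distance between inner_seat and canister_rim below 0.006 m and z of inner_seat in the frame of canister between 0.076 and 0.083 m and angle between inner_seat's own z axis and vertical below 0.06 rad and z of cover_edge in the frame of inner_seat below 0.005 m and horizontal distance between cover_edge and inner_seat below 0.008 m and contact force between the fingers and inner_lid below 0.05 N), for 0.1 s.
At the end, for the whole second after the job is handed in: The inner lid is seated in the canister (flange within 3 mm of the rim, axis within 6 mm, tilt under 0.06 rad), touched by neither robot nor cover; the fingers hold the cover with its lowest edge above the top of the stem, tilted under 0.2 rad, slower than 0.03 m/s (horizontal distance between inner_seat and canister_rim below 0.006 m and z of inner_seat in the frame of canister between 0.076 and 0.083 m and angle between inner_seat's own z axis and vertical below 0.06 rad and z of cover_edge in the frame of stem_top above 0.001 m and angle between collar's own z axis and vertical below 0.2 rad and linear speed of cover below 0.03 m/s and linear speed of inner_lid below 0.02 m/s and contact force between the fingers and cover above 0.5 N and contact force between each of the arm, the fingers and inner_lid below 0.05 N and contact force between each of inner_lid, canister and cover below 0.05 N); the arm keeps its last pose, push and grip.
It fails at once if the cover is taken off the inner lid while that is not seated in the canister (or the inner lid comes up with it) (z of cover_edge in the frame of inner_seat above 0.014 m and not (horizontal distance between inner_seat and canister_rim below 0.006 m and z of inner_seat in the frame of canister between 0.076 and 0.083 m and angle between inner_seat's own z axis and vertical below 0.06 rad)).
It fails at once if the inner lid is dropped (linear speed of inner_lid above 0.4 m/s and contact force between the fingers and inner_lid below 0.05 N).
It fails at once if a bystander is moved by more than 30 mm (distance of any of printed_box, printed_gear, scraper, glue_stick, nozzle_jar, driver, fan from where it was at the start of the episode above 0.03 m).
It also fails if it takes over 51 s, if anything falls off the work surface, if the arm or the gripper's body presses on something with over 40 N, if the wrist force passes 120 N, or if a joint passes its speed limit or range.

## Working session

There is one attempt and no reset: what is moved stays moved. The work goes in short steps, Python scripts to look and compute and a tool call to move; the robot and the scene stay as the last step left them, time stands still between calls to the robot, and variables do not carry over. Pictures are saved under pics/ and viewed, and the job is handed in when it is done.

Besides the shell and the picture viewer there is one more tool, called after "Emit:" in YAML: its name, and indented under it one key for each argument. carry_out: Moves the arm, as the interface text tells. Scaled input: -1 to 1 covers 0.03 m each way for a shift and 10 degrees each way for a turn. Its arguments: {"type":"object","properties":{"plan":{"type":"array"},"force":{"type":"number"}},"required":["plan"]}

```bash
ls; mkdir -p pics; cat > h.py <<'E'
import numpy as np, cv2
from cell import sensors, imaging, ticket
from scipy.spatial.transform import Rotation as R
def snap(n,f):
    o=sensors.get_obs(); d=imaging.read_camera(n)
    cv2.imwrite(f'pics/{f}.png',d['color'][:,:,::-1]); np.savez(f'pics/{f}.npz',tp=o['tool_pos'],tr=o['tool_rot'],**d); return o,d
def P(f):
    d=np.load(f'pics/{f}.npz'); K=d['mtx']
    if 'extrinsics' in d: T=d['extrinsics']
    else:
        W=np.eye(4); W[:3,:3]=R.from_euler('xyz',d['tr'],degrees=True).as_matrix(); W[:3,3]=d['tp']
        T=np.linalg.inv(W@d['tool_from_camera'])
    return K@T[:3]
def tri(*obs):
    A=[]
    for f,(u,v) in obs:
        p=P(f); A+= [u*p[2]-p[0], v*p[2]-p[1]]
    A=np.array(A); X=np.linalg.lstsq(A[:,:3],-A[:,3],rcond=None)[0]
    e=[np.round(np.array((P(f)@np.r_[X,1])[:2]/(P(f)@np.r_[X,1])[2])-np.array(uv),1) for f,uv in obs]
    return X,e
def onz(f,uv,z):
    p=P(f); u,v=uv; A=np.array([u*p[2]-p[0],v*p[2]-p[1]])
    return np.linalg.solve(A[:,:2],-A[:,3]-A[:,2]*z)
def proj(f,X):
    q=P(f)@np.r_[X,1]; return q[:2]/q[2]
def crop(f,x0,y0,w,h,s,out):
    im=cv2.imread(f'pics/{f}.png')[y0:y0+h,x0:x0+w]; cv2.imwrite(f'pics/{out}.png',cv2.resize(im,None,fx=s,fy=s,interpolation=cv2.INTER_CUBIC))
E
python3 - <<'E'
from h import *
for n in('scene','top','wrist'): o,d=snap(n,n+'0')
print(o, d['mtx'],d['tool_from_camera'])
E
```

```text
pics
{'time_s': 0.1, 'qpos': array([76.37956488, 18.43413731, -4.01579073, 83.16782834,  1.29495365,
       78.5428916 , -3.26008988]), 'joint_velocities': array([-0.01879017, -0.20254505,  0.10643233, -0.16012853, -0.00044243,
        0.06762039, -0.03727928]), 'effort': array([-3.89035122e-04, -4.92571771e+01, -4.05974854e-01, -3.13399458e+01,
       -6.40939688e-02,  3.95069481e-02,  7.56827944e-05]), 'tool_pos': array([ 0.16178728, -0.62901928,  0.22157933]), 'tool_rot': array([-1.79900376e+02,  5.45521233e-03,  1.44301794e+01]), 'force': array([ 0.24325822, -0.47662157,  0.07716916]), 'wrist_torque': array([-0.01181141,  0.00606435,  0.00169721]), 'grip_width': 0.08751387260815487} [[346.61881234   0.         323.88818444]
 [  0.         346.61881234 197.21840074]
 [  0.           0.           1.        ]] [[ 6.30287988e-04 -9.55770733e-01 -2.94112069e-01  8.06056825e-02]
 [ 9.99999798e-01  6.27180572e-04  1.04881876e-04 -3.98391609e-04]
 [ 8.42183487e-05 -2.94112076e-01  9.55770935e-01 -1.61873305e-01]
 [ 0.00000000e+00  0.00000000e+00  0.00000000e+00  1.00000000e+00]]
```

View pics/scene0.png

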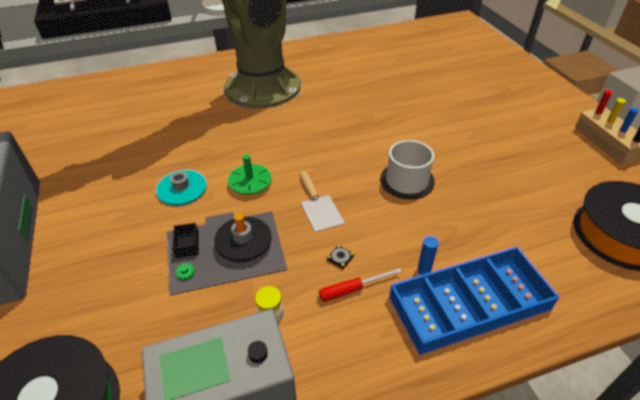

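View pics/top0.png

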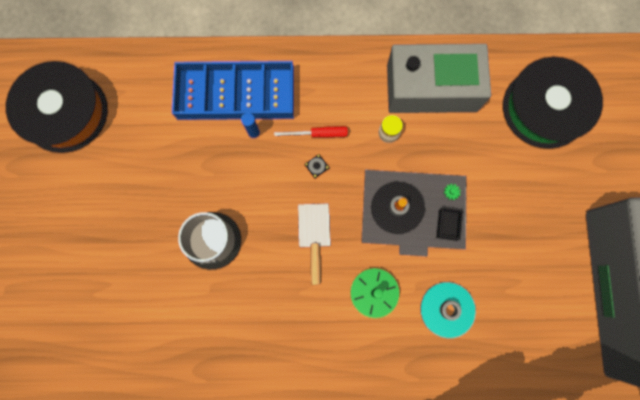

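View pics/wrist0.png

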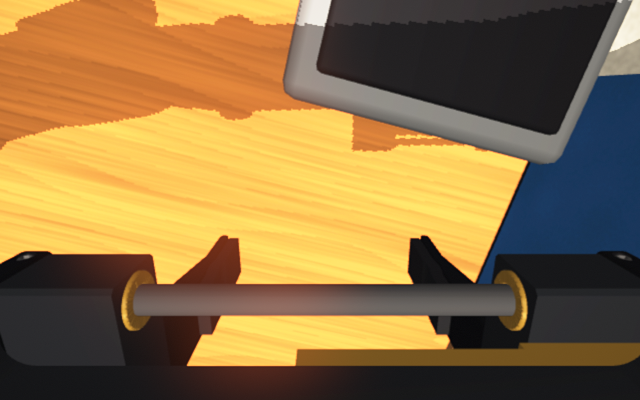

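```bash
python3 - <<'E'
from h import *
crop('scene0',160,140,140,150,5,'c1'); crop('top0',350,150,140,130,5,'c2')
crop('scene0',370,130,80,80,7,'c3'); crop('top0',165,195,90,90,6,'c4')
E
```

```text
(no output)
```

View pics/c1.png

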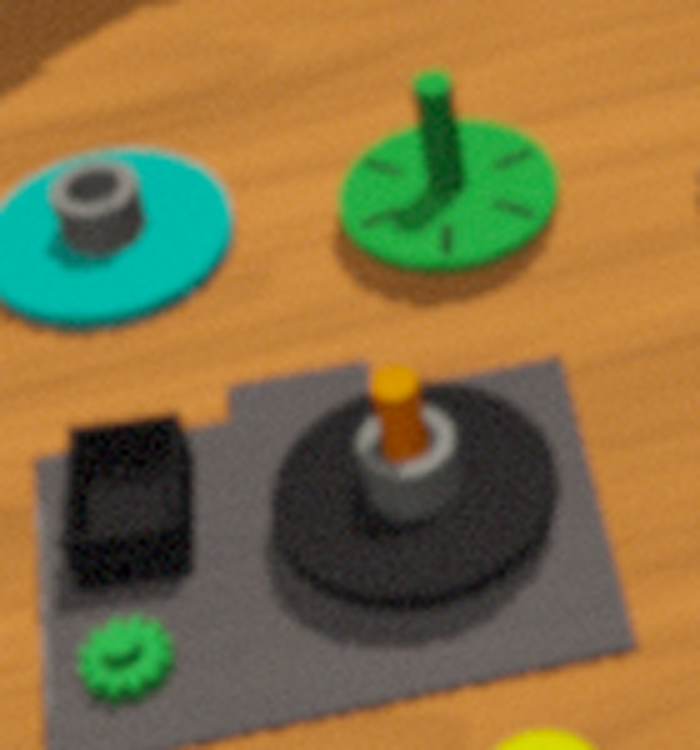

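View pics/c2.png

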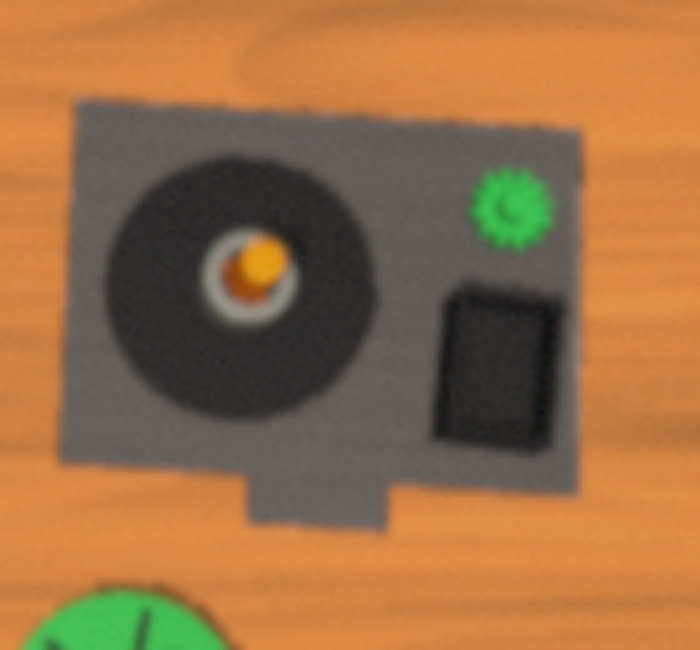

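View pics/c3.png

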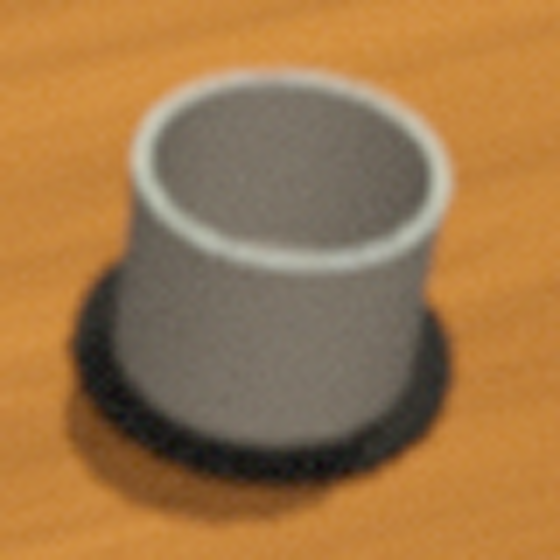

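View pics/c4.png

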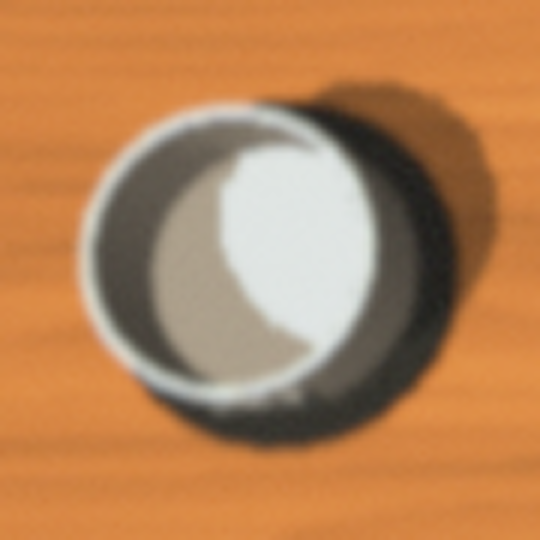

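Candidates for the stem: orange stem through a grey collar on the black plate, on the sheet (top 403,202; scene 239,217); green lid with a stem on the bench (top 377,292; scene 249,180); turquoise plate with a grey collar on the bench (top 450,309; scene 180,186). The first fits: the orange stem and black cover stand on the build sheet, and the crop confirms it. The canister rim is at scene (411,154) and top (203,237).

```bash
python3 - <<'E'
from h import *
f=lambda x,y,s,x0,y0:((x+.5)/s-.5+x0,(y+.5)/s-.5+y0)
print('stem',tri(('scene0',f(394,383,5,160,140)),('top0',f(264,260,5,350,150))))
print('can',tri(('scene0',f(291,170,7,370,130)),('top0',f(228,253.5,6,165,195))))
print('green top', tri(('scene0',f(432,83,5,160,140)),('top0',(384,285))))
for n,(u,v),z in [('glue',(247,119),.085),('jar',(392,124),.055),('gear',(452,191),.02),('box',(450,223),.03),('fan',(317,166),.01),('scr tip',(314,210),.005),('scr handle',(316,280),.01),('driver',(335,132),.01),('bin',(235,118),.05),('dev',(440,108),.05),('turq',(450,309),.03)]: print(n,onz('top0',(u,v),z))
E
```

```text
stem (array([ 0.57445415, -0.18146886,  0.08223453]), [array([ 0.6, -0. ]), array([0.6, 0.1])])
can (array([0.50852392, 0.21100438, 0.07532651]), [array([ 0.5, -0.1]), array([0.6, 0.2])])
green top (array([ 0.41415822, -0.13496413,  0.09101602]), [array([-1.4, -0. ]), array([-1.6, -0.3])])
glue [0.74720106 0.12889469]
jar [ 0.74489556 -0.16974148]
gear [ 0.60795228 -0.29686359]
box [ 0.53849492 -0.28592085]
fan [ 0.66751256 -0.01165243]
scr tip [ 0.57206736 -0.00467933]
scr handle [ 0.42477188 -0.00833424]
driver [ 0.74399929 -0.05147582]
bin [0.76292472 0.16046036]
dev [ 0.78137288 -0.27334654]
turq [ 0.36549223 -0.27594133]
```

```bash
python3 - <<'E'
from h import *
crop('scene0',0,120,80,190,4,'d1'); crop('top0',560,180,80,220,3.5,'d2') if 0 else crop('top0',560,180,80,220,3,'d2')
E
python3 -c "
import cv2,numpy as np
a=cv2.imread('pics/d1.png');b=cv2.imread('pics/d2.png')[:560]
c=np.zeros((600,600,3),np.uint8);a=a[:600];c[:a.shape[0],:320]=a;c[:b.shape[0],330:330+240]=b;cv2.imwrite('pics/d3.png',c)"
```

```text
(no output)
```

View pics/d3.png

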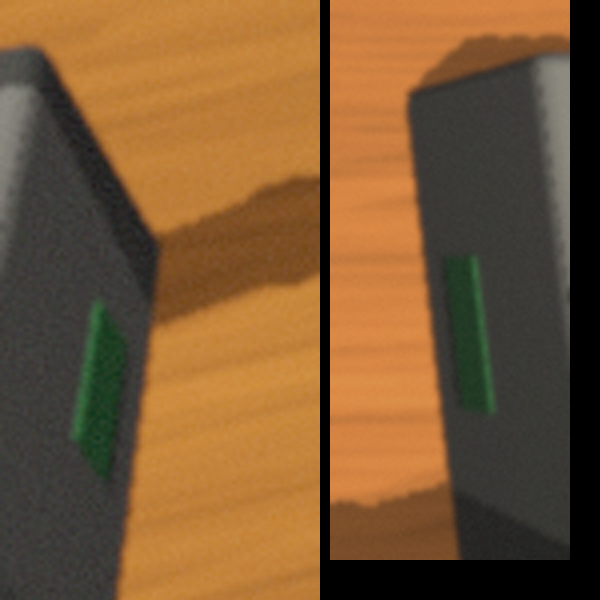

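```bash
python3 - <<'E'
from h import *
print(onz('top0',(586.5,211.5),0),onz('top0',(604,360),0))
for z in(.1,.15,.2,.25): print(z,onz('top0',(631,198),z),onz('scene0',(10,132.5),z))
E
```

```text
[ 0.56497932 -0.58726849] [ 0.26142025 -0.5886909 ]
0.1 [ 0.57492167 -0.6174347 ] [ 0.16550082 -0.61473199]
0.15 [ 0.56559575 -0.5831736 ] [ 0.24942801 -0.58276388]
0.2 [ 0.55626982 -0.5489125 ] [ 0.33335521 -0.55079577]
0.25 [ 0.5469439  -0.51465141] [ 0.41728241 -0.51882767]
```

Emit:
carry_out:
  plan:
    - {"fingers":-1,"dz":-0.8,"rz":0.72}
    - {"fingers":-1,"dz":-0.2,"rz":0.72}
    - {"fingers":-1,"dx":0.9,"dy":-1}
    - {"fingers":-1,"dx":0.9,"dy":-1}
    - {"fingers":-1,"dx":0.9,"dy":-1}
    - {"fingers":-1,"dx":0.9,"dy":-1}
    - {"fingers":-1,"dx":0.9,"dy":-1}
    - {"fingers":-1,"dx":0.9,"dy":-1}
    - {"fingers":-1,"dx":0.9,"dy":-1}
    - {"fingers":-1,"dx":0.9,"dy":-1}
    - {"fingers":-1,"dx":0.9,"dy":-1}
    - {"fingers":-1,"dx":0.9,"dy":-1}
  force: 20

```text
validation failed for argument at $.pl...
```

Emit:
carry_out:
  plan:
    - {"fingers":-1.0,"dx":0.0,"dy":0.0,"dz":-0.8,"rx":0.0,"ry":0.0,"rz":0.72}
  force: 20

```text
time_s: 0.28
tool_pos: [0.1614, -0.628, 0.244]
tool_rot: [-179.7, 0.1, 7.0]
force: [-0.5, -0.7, -0.0]
grip_width: 0.0871
```

```bash
python3 -c "
from h import *
o=sensors.get_obs();print(o['time_s'],o['tool_pos'],o['tool_rot'])"
```

```text
0.275 [ 0.16141115 -0.62802361  0.24396404] [-1.79682844e+02  5.00068697e-02  7.04424920e+00]
```

All keys need to be given in every row.

Emit:
carry_out:
  plan:
    - {"fingers":-1,"dx":0,"dy":0,"dz":-0.6,"rx":0,"ry":0,"rz":0.7}
    - {"fingers":-1,"dx":0.9,"dy":-1,"dz":0,"rx":0,"ry":0,"rz":0}
    - {"fingers":-1,"dx":0.9,"dy":-1,"dz":0,"rx":0,"ry":0,"rz":0}
    - {"fingers":-1,"dx":0.9,"dy":-1,"dz":0,"rx":0,"ry":0,"rz":0}
    - {"fingers":-1,"dx":0.9,"dy":-1,"dz":0,"rx":0,"ry":0,"rz":0}
    - {"fingers":-1,"dx":0.9,"dy":-1,"dz":0,"rx":0,"ry":0,"rz":0}
    - {"fingers":-1,"dx":0.9,"dy":-1,"dz":0,"rx":0,"ry":0,"rz":0}
    - {"fingers":-1,"dx":0.9,"dy":-1,"dz":0,"rx":0,"ry":0,"rz":0}
    - {"fingers":-1,"dx":0.9,"dy":-1,"dz":0,"rx":0,"ry":0,"rz":0}
    - {"fingers":-1,"dx":0.9,"dy":-1,"dz":0,"rx":0,"ry":0,"rz":0}
    - {"fingers":-1,"dx":0.9,"dy":-1,"dz":0,"rx":0,"ry":0,"rz":0}

```text
time_s: 1.65
tool_pos: [0.4313, -0.3273, 0.2643]
tool_rot: [-180.0, 0.0, 0.2]
force: [1.0, -0.4, -0.4]
grip_width: 0.0867
```

Emit:
carry_out:
  plan:
    - {"fingers":-1,"dx":1,"dy":-1,"dz":0.5,"rx":0,"ry":0,"rz":0}
    - {"fingers":-1,"dx":1,"dy":-1,"dz":0.5,"rx":0,"ry":0,"rz":0}
    - {"fingers":-1,"dx":1,"dy":-1,"dz":0.5,"rx":0,"ry":0,"rz":0}
    - {"fingers":-1,"dx":0.5,"dy":-0.5,"dz":0.5,"rx":0,"ry":0,"rz":0}
    - {"fingers":-1,"dx":0,"dy":0,"dz":0,"rx":0,"ry":0,"rz":0}
    - {"fingers":-1,"dx":0,"dy":0,"dz":0,"rx":0,"ry":0,"rz":0}

```text
time_s: 2.4
tool_pos: [0.5346, -0.2244, 0.2049]
tool_rot: [179.9, 0.0, 0.1]
force: [-0.1, 0.5, -0.5]
grip_width: 0.0868
```

```bash
python3 -c "
from h import *
o,d=snap('wrist','w1');print(o['time_s'],o['tool_pos'],o['tool_rot'],proj('w1',[.5745,-.1815,.085]))"
```

```text
2.4 [ 0.5346488  -0.22444972  0.20489155] [1.79944886e+02 2.13928348e-02 1.41705329e-01] [271.24956174 142.77976981]
```

View pics/w1.png

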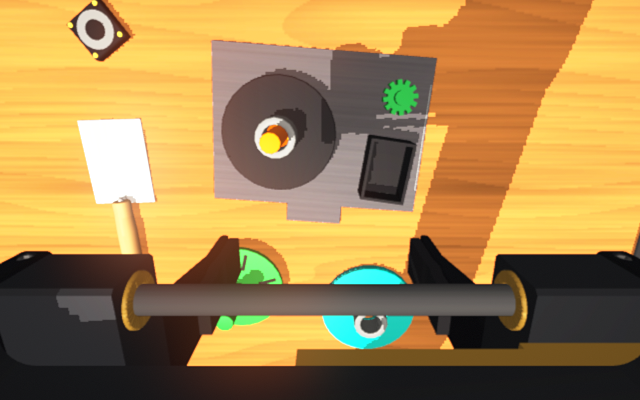

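Stem top appears at about (270,142), where my estimate projects. I'll move over it and take a second wrist view.

Emit:
carry_out:
  plan:
    - {"fingers":-1,"dx":0.65,"dy":-0.7,"dz":0.5,"rx":0,"ry":0,"rz":0}
    - {"fingers":-1,"dx":0.65,"dy":-0.7,"dz":0.5,"rx":0,"ry":0,"rz":0}
    - {"fingers":-1,"dx":0,"dy":0,"dz":0,"rx":0,"ry":0,"rz":0}
    - {"fingers":-1,"dx":0,"dy":0,"dz":0,"rx":0,"ry":0,"rz":0}

```text
time_s: 2.95
tool_pos: [0.5737, -0.1829, 0.1753]
tool_rot: [179.9, -0.0, 0.1]
force: [-1.3, 0.3, -0.0]
grip_width: 0.0871
```

```bash
python3 -c "
from h import *
o,d=snap('wrist','w2');print(o['time_s'],o['tool_pos'],o['tool_rot'],proj('w2',[.5745,-.1815,.085]))
crop('w1',230,100,80,80,5,'w1c');crop('w2',270,140,100,100,5,'w2c')
a=cv2.imread('pics/w1c.png');b=cv2.imread('pics/w2c.png');c=np.zeros((500,800,3),np.uint8);c[:400,:300]=a[:,:300];c[:,300:]=b;cv2.imwrite('pics/w12.png',c)"
```

```text
2.95 [ 0.57367766 -0.18287982  0.1752705 ] [ 1.79911929e+02 -2.03070906e-02  1.02476920e-01] [322.22442947 199.88901093]
```

View pics/w12.png

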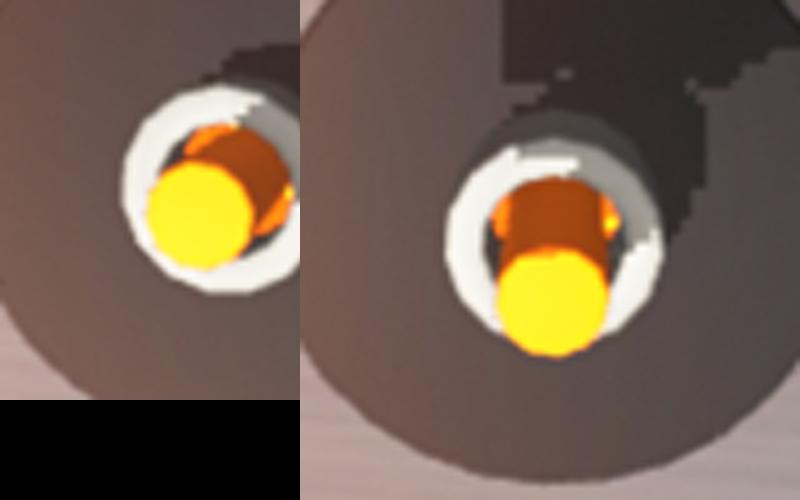

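View pics/w2.png

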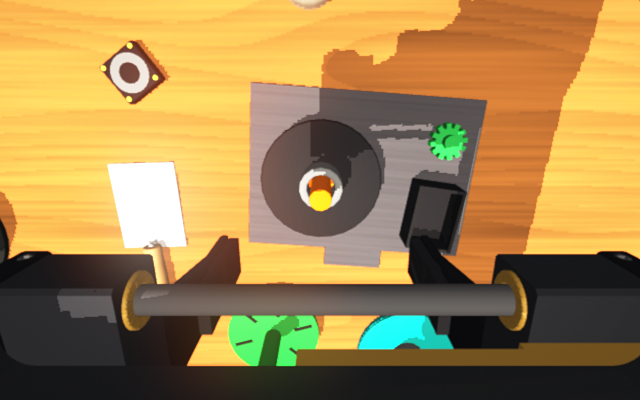

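```bash
python3 - <<'E'
from h import *
a=('w1',(269.6,142.7));b=('w2',(320.2,200.2));c=('scene0',(238.4,216.2));d=('top0',(402.4,201.6))
print(tri(a,b)); print(tri(a,b,c,d))
for z in (.082,.085): print(onz('w1',a[1],z),onz('w2',b[1],z),onz('top0',d[1],z),onz('scene0',c[1],z))
E
```

```text
(array([ 0.57450278, -0.18009151,  0.08541375]), [array([-0.2,  0.1]), array([ 0.2, -0.2])])
(array([ 0.5742629 , -0.18087382,  0.08265411]), [array([ 1.3, -0. ]), array([ 1.2, -0.9]), array([ 0.9, -0.3]), array([0.3, 0.2])])
[ 0.57412766 -0.17970069] [ 0.57329784 -0.17992916] [ 0.57471118 -0.18033017] [ 0.57383759 -0.18254946]
[ 0.57456064 -0.180165  ] [ 0.5742482 -0.1799554] [ 0.57416376 -0.17980345] [ 0.57678707 -0.18274197]
```

Emit:
carry_out:
  plan:
    - {"fingers":-1,"dx":0.02,"dy":-0.1,"dz":0.95,"rx":0,"ry":0,"rz":0}
    - {"fingers":-1,"dx":0,"dy":0,"dz":0.95,"rx":0,"ry":0,"rz":0}
    - {"fingers":-1,"dx":0,"dy":0,"dz":0.95,"rx":0,"ry":0,"rz":0}
    - {"fingers":-1,"dx":0,"dy":0,"dz":0.6,"rx":0,"ry":0,"rz":0}
    - {"fingers":-1,"dx":0,"dy":0,"dz":0.35,"rx":0,"ry":0,"rz":0}
    - {"fingers":-1,"dx":0,"dy":0,"dz":0,"rx":0,"ry":0,"rz":0}
    - {"fingers":-1,"dx":0,"dy":0,"dz":0,"rx":0,"ry":0,"rz":0}

```text
time_s: 3.88
tool_pos: [0.5755, -0.1782, 0.0616]
tool_rot: [180.0, -0.1, 0.2]
force: [0.5, 0.1, -0.9]
grip_width: 0.0866
```

```bash
python3 -c "
from h import *
o,d=snap('wrist','w3');print(o['time_s'],o['tool_pos'],o['tool_rot'])
o,d=snap('scene','s3');crop('s3',160,140,140,110,5,'s3c')"
```

```text
3.875 [ 0.57552091 -0.17817249  0.06163182] [ 1.79959646e+02 -9.55983919e-02  2.20821378e-01]
```

View pics/w3.png

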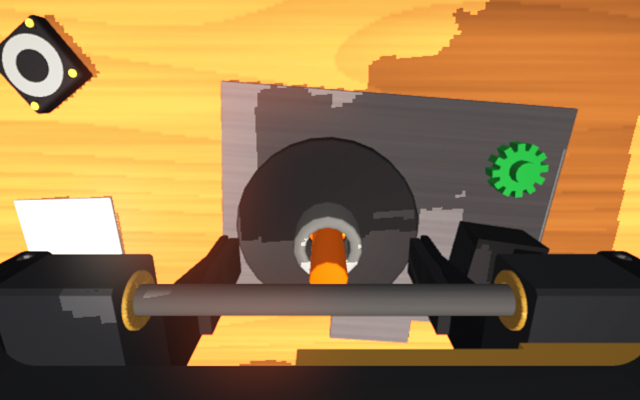

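View pics/s3c.png

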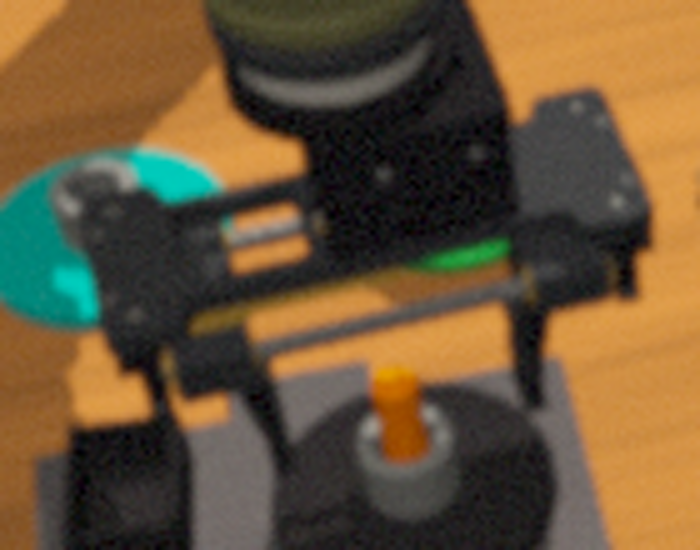

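Emit:
carry_out:
  plan:
    - {"fingers":-1,"dx":-0.03,"dy":0.04,"dz":0.15,"rx":0,"ry":0,"rz":0}
    - {"fingers":0.3,"dx":0,"dy":0,"dz":0,"rx":0,"ry":0,"rz":0}
    - {"fingers":0.5,"dx":0,"dy":0,"dz":0,"rx":0,"ry":0,"rz":0}
    - {"fingers":0.6,"dx":0,"dy":0,"dz":0,"rx":0,"ry":0,"rz":0}
    - {"fingers":1,"dx":0,"dy":0,"dz":0,"rx":0,"ry":0,"rz":0}
    - {"fingers":1,"dx":0,"dy":0,"dz":0,"rx":0,"ry":0,"rz":0}
    - {"fingers":1,"dx":0,"dy":0,"dz":0,"rx":0,"ry":0,"rz":0}
    - {"fingers":1,"dx":0,"dy":0,"dz":0,"rx":0,"ry":0,"rz":0}
  force: 25

```text
time_s: 4.97
tool_pos: [0.5739, -0.1791, 0.0561]
tool_rot: [180.0, -0.0, 0.2]
force: [-0.0, 0.3, 1.3]
grip_width: 0.0244
```

Emit:
carry_out:
  plan:
    - {"fingers":1,"dx":0,"dy":0,"dz":0,"rx":0,"ry":0,"rz":0}
    - {"fingers":1,"dx":0,"dy":0,"dz":0,"rx":0,"ry":0,"rz":0}
    - {"fingers":1,"dx":0,"dy":0,"dz":0,"rx":0,"ry":0,"rz":0}

```text
time_s: 5.35
tool_pos: [0.5738, -0.1793, 0.056]
tool_rot: [180.0, 0.0, 0.2]
force: [0.5, -1.0, -0.7]
grip_width: 0.017
```

```bash
python3 -c "
from h import *
o,d=snap('wrist','w4');print(o['time_s'],o['tool_pos'],o['tool_rot'])
o,d=snap('scene','s4');crop('s4',160,140,140,110,5,'s4c')"
```

```text
5.35 [ 0.573784   -0.17930232  0.05598047] [1.79984692e+02 5.34384208e-03 2.21187206e-01]
```

View pics/s4c.png

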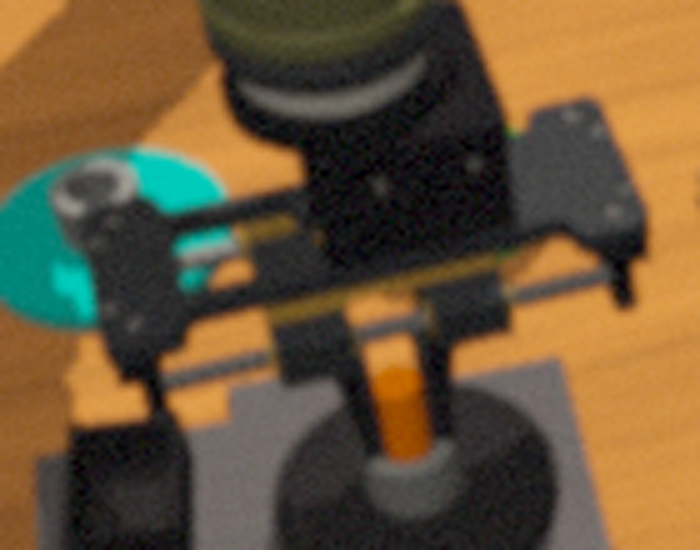

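View pics/w4.png

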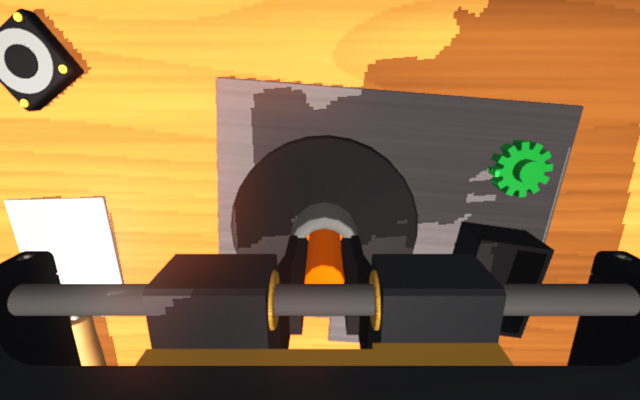

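Emit:
carry_out:
  plan:
    - {"fingers":1,"dx":0,"dy":0,"dz":-0.2,"rx":0,"ry":0,"rz":0}
    - {"fingers":1,"dx":0,"dy":0,"dz":-0.4,"rx":0,"ry":0,"rz":0}
    - {"fingers":1,"dx":0,"dy":0,"dz":-0.5,"rx":0,"ry":0,"rz":0}
    - {"fingers":1,"dx":0,"dy":0,"dz":-0.5,"rx":0,"ry":0,"rz":0}
    - {"fingers":1,"dx":0,"dy":0,"dz":-0.5,"rx":0,"ry":0,"rz":0}
    - {"fingers":1,"dx":0,"dy":0,"dz":-0.5,"rx":0,"ry":0,"rz":0}
    - {"fingers":1,"dx":0,"dy":0,"dz":-0.5,"rx":0,"ry":0,"rz":0}
    - {"fingers":1,"dx":0,"dy":0,"dz":-0.5,"rx":0,"ry":0,"rz":0}
    - {"fingers":1,"dx":0,"dy":0,"dz":-0.3,"rx":0,"ry":0,"rz":0}
    - {"fingers":1,"dx":0,"dy":0,"dz":-0.1,"rx":0,"ry":0,"rz":0}
    - {"fingers":1,"dx":0,"dy":0,"dz":0,"rx":0,"ry":0,"rz":0}

```text
time_s: 6.82
tool_pos: [0.5737, -0.1791, 0.1758]
tool_rot: [-180.0, 0.0, 0.2]
force: [0.3, 0.9, -2.2]
grip_width: 0.0172
```

```bash
python3 -c "
from h import *
o,d=snap('wrist','w5');print(o['time_s'],o['tool_pos'],o['tool_rot'],o['force'])
o,d=snap('scene','s5');crop('s5',160,110,140,130,5,'s5c')"
```

```text
6.825 [ 0.57369485 -0.17906088  0.17581775] [-1.79999311e+02  2.23778436e-02  2.29917483e-01] [ 0.2719349   0.8776847  -2.22145035]
```

View pics/s5c.png

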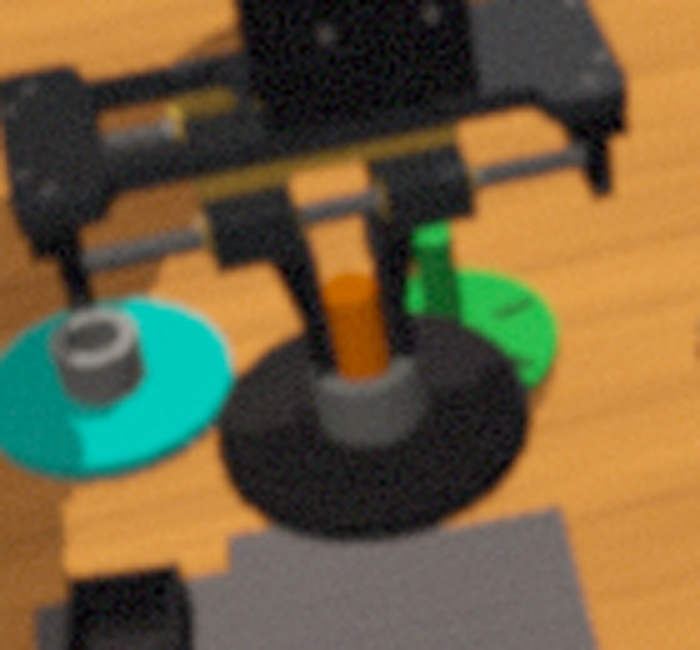

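View pics/w5.png

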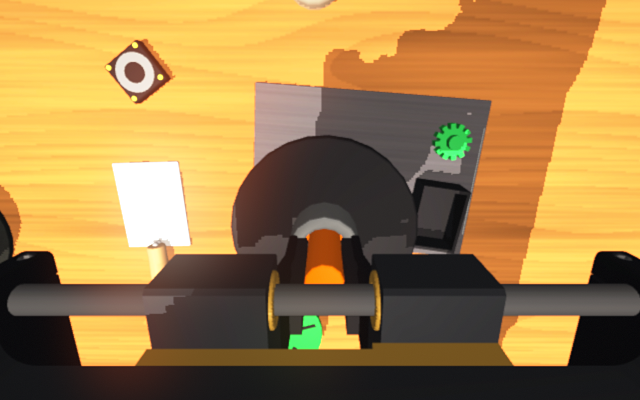

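Emit:
carry_out:
  plan:
    - {"fingers":1,"dx":-0.15,"dy":-0.4,"dz":-0.1,"rx":0,"ry":0,"rz":0}
    - {"fingers":1,"dx":-0.35,"dy":-0.9,"dz":-0.1,"rx":0,"ry":0,"rz":0}
    - {"fingers":1,"dx":-0.4,"dy":-1,"dz":0,"rx":0,"ry":0,"rz":0}
    - {"fingers":1,"dx":-0.4,"dy":-1,"dz":0,"rx":0,"ry":0,"rz":0}
    - {"fingers":1,"dx":-0.4,"dy":-1,"dz":0,"rx":0,"ry":0,"rz":0}
    - {"fingers":1,"dx":-0.4,"dy":-1,"dz":0,"rx":0,"ry":0,"rz":0}
    - {"fingers":1,"dx":-0.4,"dy":-1,"dz":0,"rx":0,"ry":0,"rz":0}
    - {"fingers":1,"dx":-0.4,"dy":-1,"dz":0,"rx":0,"ry":0,"rz":0}
    - {"fingers":1,"dx":-0.4,"dy":-1,"dz":0,"rx":0,"ry":0,"rz":0}
    - {"fingers":1,"dx":-0.4,"dy":-1,"dz":0,"rx":0,"ry":0,"rz":0}
    - {"fingers":1,"dx":-0.3,"dy":-0.8,"dz":0,"rx":0,"ry":0,"rz":0}
    - {"fingers":1,"dx":-0.1,"dy":-0.4,"dz":0,"rx":0,"ry":0,"rz":0}

```text
time_s: 8.43
tool_pos: [0.4484, 0.1374, 0.1821]
tool_rot: [180.0, -0.0, 0.4]
force: [0.9, -0.5, -2.0]
grip_width: 0.0171
```

Emit:
carry_out:
  plan:
    - {"fingers":1,"dx":0,"dy":0,"dz":0,"rx":0,"ry":0,"rz":0}
    - {"fingers":1,"dx":0,"dy":0,"dz":0,"rx":0,"ry":0,"rz":0}
    - {"fingers":1,"dx":0,"dy":0,"dz":0,"rx":0,"ry":0,"rz":0}

```text
time_s: 8.8
tool_pos: [0.4499, 0.1343, 0.1819]
tool_rot: [180.0, 0.0, 0.1]
force: [-0.8, 0.0, -1.8]
grip_width: 0.0175
```

```bash
python3 -c "
from h import *
o,d=snap('wrist','w6');print(o['time_s'],o['tool_pos'],o['tool_rot'],o['force'],o['joint_velocities'])
print(proj('w6',[.5085,.211,.08]))
a=o['qpos'];print(a)"
```

```text
8.8 [0.44993432 0.13434144 0.18189566] [1.79991942e+02 1.51687129e-02 1.17510269e-01] [-0.84372709  0.01819954 -1.77768294] [-0.14791091  0.01876965 -0.24010329  0.01316186 -0.02998585 -0.00291473
 -0.02755474]
[221.60191068 121.02921223]
[  22.33776956   -0.924051    -41.34288872  109.66159821   -0.64248616
   71.05024549 -108.67508398]
```

View pics/w6.png

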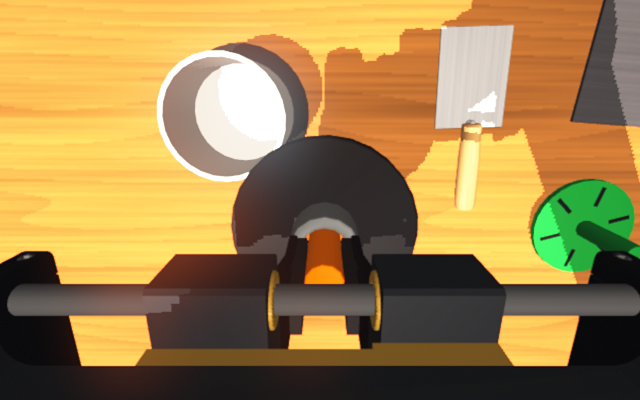

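Emit:
carry_out:
  plan:
    - {"fingers":1,"dx":-0.25,"dy":-0.8,"dz":0,"rx":0,"ry":0,"rz":0}
    - {"fingers":1,"dx":-0.25,"dy":-0.9,"dz":0,"rx":0,"ry":0,"rz":0}
    - {"fingers":1,"dx":-0.2,"dy":-0.7,"dz":0,"rx":0,"ry":0,"rz":0}
    - {"fingers":1,"dx":0,"dy":0,"dz":0,"rx":0,"ry":0,"rz":0}
    - {"fingers":1,"dx":0,"dy":0,"dz":0,"rx":0,"ry":0,"rz":0}
    - {"fingers":1,"dx":0,"dy":0,"dz":0,"rx":0,"ry":0,"rz":0}

```text
time_s: 9.6
tool_pos: [0.4288, 0.206, 0.1819]
tool_rot: [180.0, 0.0, 0.1]
force: [0.2, 0.1, -2.0]
grip_width: 0.0174
```

```bash
python3 -c "
from h import *
o,d=snap('wrist','w7');print(o['time_s'],o['tool_pos'],o['tool_rot'],o['force'])
print(proj('w7',[.5085,.211,.08]))
crop('w6',140,40,160,150,5,'w6c');crop('w7',240,10,180,150,4,'w7c')"
```

```text
9.6 [0.4287991  0.20599454 0.18189018] [1.79968745e+02 6.68183235e-03 1.05723140e-01] [ 0.15683981  0.11215288 -2.03357588]
[317.543745    91.69232462]
```

View pics/w6c.png

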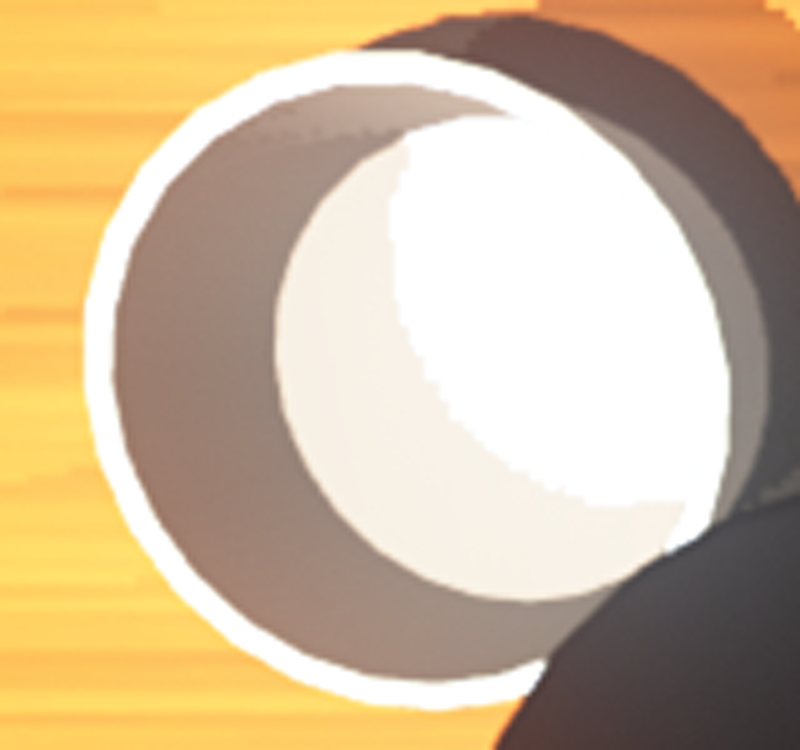

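View pics/w7c.png

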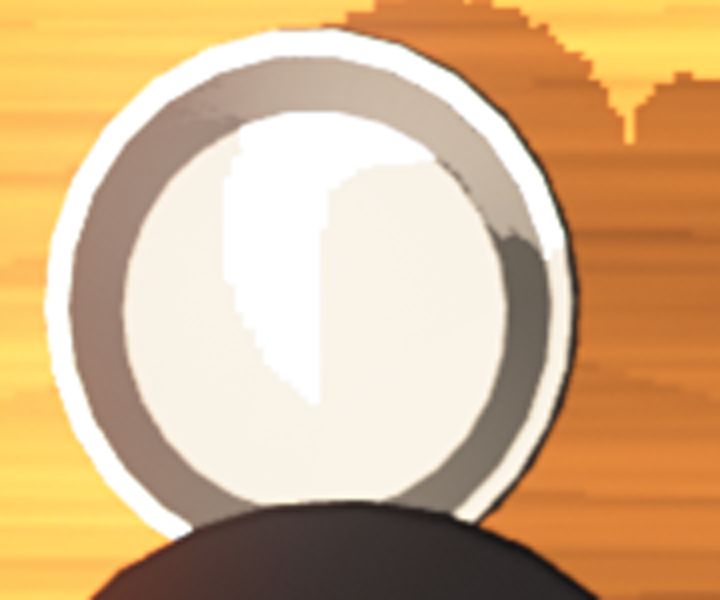

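```bash
python3 - <<'E'
from h import *
from scipy.optimize import least_squares
g=lambda v,s,o:(v+.5)/s-.5+o
O=[('w6',{'l':g(83,5,140),'r':g(731,5,140),'t':g(50,5,40),'b':g(710,5,40)}),
('w7',{'l':g(46,4,240),'r':g(578,4,240),'t':g(28,4,10)}),
('top0',{'l':g(78,6,165),'r':g(378,6,165),'t':g(102,6,195),'b':g(405,6,195)}),
('scene0',{'l':g(130,7,370),'r':g(453,7,370),'t':g(70,7,130),'b':g(270,7,130)})]
t=np.linspace(0,2*np.pi,720)
def res(p,obs):
    r=[]
    for f,b in obs:
        q=P(f)@np.vstack([p[0]+.048*np.cos(t),p[1]+.048*np.sin(t),p[2]+0*t,1+0*t]); u=q[0]/q[2];v=q[1]/q[2]
        m={'l':u.min(),'r':u.max(),'t':v.min(),'b':v.max()}
        r+=[m[k]-b[k] for k in b]
    return np.array(r)
for n,obs in(('wrist',O[:2]),('w6',O[:1]),('ext',O[2:]),('all',O)):
    s=least_squares(res,[.51,.21,.08],args=(obs,)); print(n,s.x.round(4),s.fun.round(1))
E
```

```text
wrist [0.5098 0.211  0.0804] [-0.   0.2 -0.1  0.2  0.2 -0.3 -0.1]
w6 [0.5098 0.2112 0.0798] [ 0. -0. -0.  0.]
ext [0.509  0.2105 0.0774] [ 1.   0.1  0.9 -0.6  1.2 -0.   0.1 -0.5]
all [0.5098 0.211  0.0795] [ 0.5  0.3  0.1 -0.   0.4 -0.5  0.1  0.4 -0.3  0.3 -1.1  1.6  0.5 -0.5
 -1.1]
```

Emit:
carry_out:
  plan:
    - {"fingers":1,"dx":0.4,"dy":-0.1,"dz":0,"rx":0,"ry":0,"rz":0}
    - {"fingers":1,"dx":0.7,"dy":-0.09,"dz":0,"rx":0,"ry":0,"rz":0}
    - {"fingers":1,"dx":0.8,"dy":0,"dz":0,"rx":0,"ry":0,"rz":0}
    - {"fingers":1,"dx":0.6,"dy":0,"dz":0,"rx":0,"ry":0,"rz":0}
    - {"fingers":1,"dx":0.18,"dy":0,"dz":0.2,"rx":0,"ry":0,"rz":0}
    - {"fingers":1,"dx":0,"dy":0,"dz":0.5,"rx":0,"ry":0,"rz":0}
    - {"fingers":1,"dx":0,"dy":0,"dz":0.2,"rx":0,"ry":0,"rz":0}
    - {"fingers":1,"dx":0,"dy":0,"dz":0,"rx":0,"ry":0,"rz":0}
    - {"fingers":1,"dx":0,"dy":0,"dz":0,"rx":0,"ry":0,"rz":0}
    - {"fingers":1,"dx":0,"dy":0,"dz":0,"rx":0,"ry":0,"rz":0}

```text
time_s: 10.9
tool_pos: [0.5089, 0.2135, 0.1556]
tool_rot: [180.0, -0.1, 0.2]
force: [0.6, 0.7, -1.5]
grip_width: 0.017
```

```bash
python3 -c "
from h import *
o,d=snap('scene','s8');print(o['time_s'],o['tool_pos'],o['tool_rot'],o['force'],o['qpos'])
snap('top','t8');crop('s8',340,60,140,150,5,'s8c');crop('t8',150,180,130,120,4,'t8c')"
```

```text
10.9 [0.50887922 0.21350006 0.1555619 ] [ 1.79996218e+02 -6.01009449e-02  2.33766784e-01] [ 0.64960271  0.68032536 -1.51131804] [  14.60043462   13.51956264  -45.32197857  101.04157376   10.2500935
   69.61457356 -123.2785472 ]
```

View pics/s8c.png

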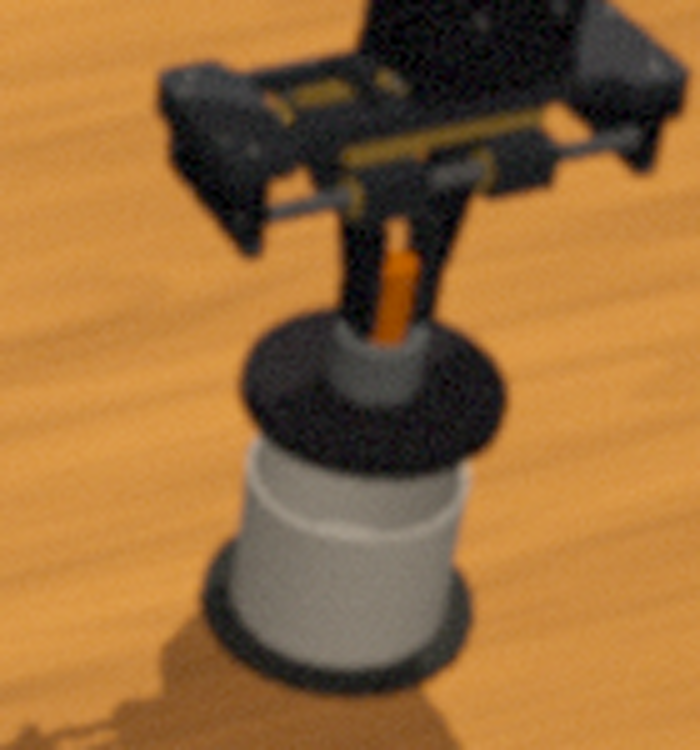

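View pics/t8c.png

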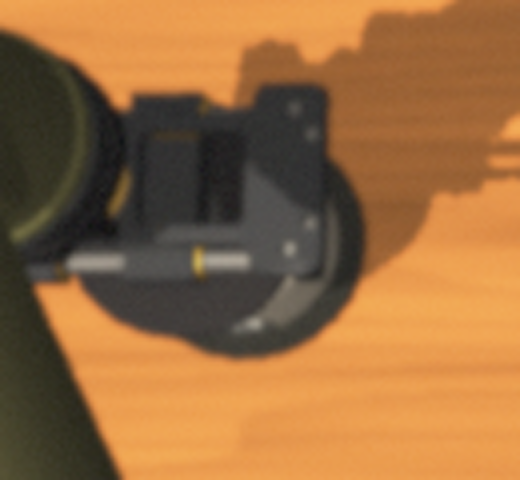

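```bash
python3 -c "
from h import *
for i in range(3):
  o=sensors.get_obs();print(o['time_s'],o['tool_pos'],np.abs(o['joint_velocities']).max()); snap('wrist','w9')
for x in (.5098,.511): print(proj('s8',[x,.211,.1216]),proj('s8',[x,.2135,.1216]))
crop('w9',200,100,240,200,3,'w9c')
"
```

```text
11.0 [0.50885977 0.21344225 0.15542893] 0.12220257542860052
11.05 [0.50883287 0.21338466 0.15533314] 0.2164383994021873
11.1 [0.50881772 0.21334367 0.15525003] 0.21616172586409052
[414.72832397 136.80860329] [415.80447707 136.56469993]
[414.99172043 137.13492869] [416.06862134 136.89063858]
```

View pics/w9c.png

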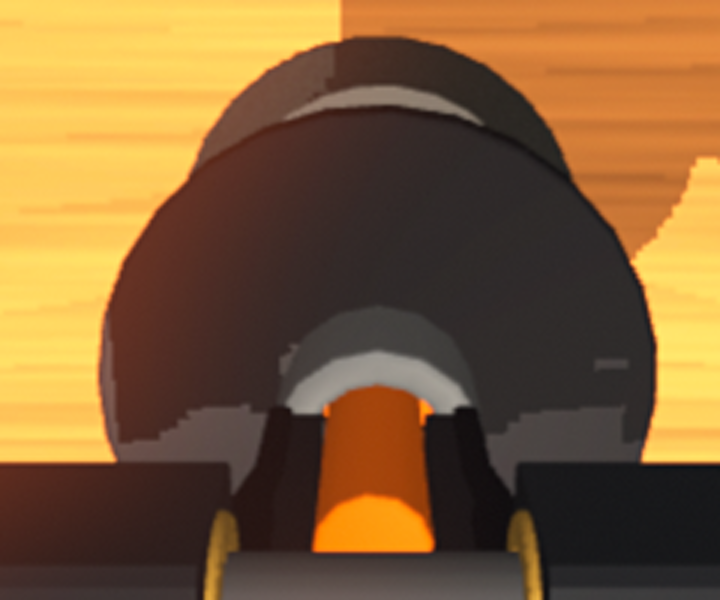

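Emit:
carry_out:
  plan:
    - {"fingers":1,"dx":0.02,"dy":0.06,"dz":0.3,"rx":0,"ry":0,"rz":0}
    - {"fingers":1,"dx":0,"dy":0,"dz":0.3,"rx":0,"ry":0,"rz":0}
    - {"fingers":1,"dx":0,"dy":0,"dz":0,"rx":0,"ry":0,"rz":0}
    - {"fingers":1,"dx":0,"dy":0,"dz":0,"rx":0,"ry":0,"rz":0}
    - {"fingers":1,"dx":0,"dy":0,"dz":0,"rx":0,"ry":0,"rz":0}

```text
time_s: 11.78
tool_pos: [0.5095, 0.2117, 0.1373]
tool_rot: [-180.0, -0.0, 0.2]
force: [-0.4, 0.7, -2.2]
grip_width: 0.0172
```

```bash
python3 -c "
from h import *
o,d=snap('wrist','w10');print(o['time_s'],o['tool_pos'],o['tool_rot'],o['force'])
crop('w10',200,100,240,200,3,'w10c')
"
```

```text
11.775 [0.50947895 0.21172906 0.13726132] [-1.79992394e+02 -2.67090917e-02  2.32090260e-01] [-0.3797818   0.73456878 -2.24180311]
```

View pics/w10c.png

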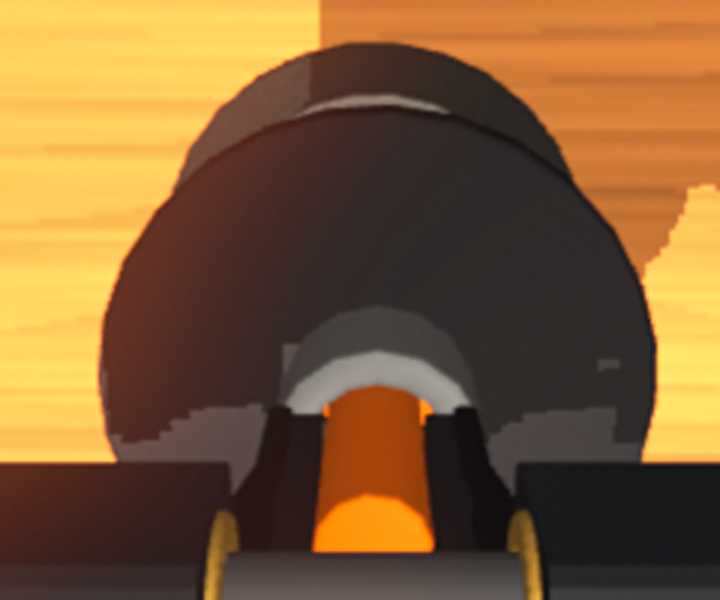

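Emit:
carry_out:
  plan:
    - {"fingers":1,"dx":0,"dy":0,"dz":0.2,"rx":0,"ry":0,"rz":0}
    - {"fingers":1,"dx":0,"dy":0,"dz":0.2,"rx":0,"ry":0,"rz":0}
    - {"fingers":1,"dx":0,"dy":0,"dz":0.08,"rx":0,"ry":0,"rz":0}
    - {"fingers":1,"dx":0,"dy":0,"dz":0,"rx":0,"ry":0,"rz":0}
    - {"fingers":1,"dx":0,"dy":0,"dz":0,"rx":0,"ry":0,"rz":0}

```text
time_s: 12.45
tool_pos: [0.5094, 0.2116, 0.1227]
tool_rot: [180.0, -0.0, 0.2]
force: [-0.0, 0.5, -1.3]
grip_width: 0.0175
```

Emit:
carry_out:
  plan:
    - {"fingers":1,"dx":0,"dy":0,"dz":0.05,"rx":0,"ry":0,"rz":0}
    - {"fingers":1,"dx":0,"dy":0,"dz":0.0,"rx":0,"ry":0,"rz":0}

```text
time_s: 12.7
tool_pos: [0.5093, 0.2115, 0.121]
tool_rot: [180.0, 0.0, 0.2]
force: [-0.1, 0.4, -1.8]
grip_width: 0.0175
```

Emit:
carry_out:
  plan:
    - {"fingers":1,"dx":0,"dy":0,"dz":0.04,"rx":0,"ry":0,"rz":0}
    - {"fingers":1,"dx":0,"dy":0,"dz":0.0,"rx":0,"ry":0,"rz":0}
    - {"fingers":1,"dx":0,"dy":0,"dz":0.0,"rx":0,"ry":0,"rz":0}

```text
time_s: 13.08
tool_pos: [0.5094, 0.2116, 0.12]
tool_rot: [180.0, -0.0, 0.2]
force: [0.1, 0.4, -1.7]
grip_width: 0.0174
```

Emit:
carry_out:
  plan:
    - {"fingers":1,"dx":0,"dy":0,"dz":0.03,"rx":0,"ry":0,"rz":0}
    - {"fingers":1,"dx":0,"dy":0,"dz":0.0,"rx":0,"ry":0,"rz":0}
    - {"fingers":1,"dx":0,"dy":0,"dz":0.0,"rx":0,"ry":0,"rz":0}

```text
time_s: 13.45
tool_pos: [0.5094, 0.2115, 0.1199]
tool_rot: [180.0, -0.0, 0.2]
force: [-2.9, -1.5, 5.8]
grip_width: 0.0172
```

Force has reversed from −2 N to +6 N at the expected height (0.120). I'll check it visually before letting go.

```bash
python3 -c "
from h import *
o,d=snap('scene','s11');print(o['time_s'],o['tool_pos'],o['force'])
crop('s11',360,90,110,115,5,'s11c')
"
```

```text
13.45 [0.50943852 0.21149164 0.11987032] [-2.93415578 -1.47006165  5.82832044]
```

View pics/s11c.png

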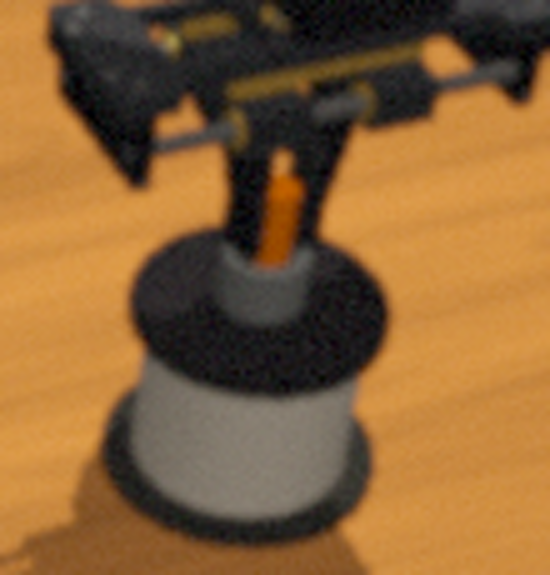

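The lid is home, level, with no gap. I'll release the stem.

Emit:
carry_out:
  plan:
    - {"fingers":0.4,"dx":0,"dy":0,"dz":0,"rx":0,"ry":0,"rz":0}
    - {"fingers":0.2,"dx":0,"dy":0,"dz":0,"rx":0,"ry":0,"rz":0}
    - {"fingers":0,"dx":0,"dy":0,"dz":0,"rx":0,"ry":0,"rz":0}
    - {"fingers":-0.5,"dx":0,"dy":0,"dz":0,"rx":0,"ry":0,"rz":0}
    - {"fingers":-1,"dx":0,"dy":0,"dz":0,"rx":0,"ry":0,"rz":0}
    - {"fingers":-1,"dx":0,"dy":0,"dz":0,"rx":0,"ry":0,"rz":0}
    - {"fingers":-1,"dx":0,"dy":0,"dz":0,"rx":0,"ry":0,"rz":0}
    - {"fingers":-1,"dx":0,"dy":0,"dz":0,"rx":0,"ry":0,"rz":0}
    - {"fingers":-1,"dx":0,"dy":0,"dz":0,"rx":0,"ry":0,"rz":0}

```text
time_s: 14.62
tool_pos: [0.5093, 0.2115, 0.119]
tool_rot: [180.0, -0.0, 0.2]
force: [-0.3, -0.4, -0.1]
grip_width: 0.0864
```

```bash
python3 -c "
from h import *
o,d=snap('scene','s12');print(o['time_s'],o['tool_pos'],o['tool_rot'],o['force'])
crop('s12',360,90,110,115,5,'s12c')
snap('wrist','w12')
"
```

```text
14.625 [0.50929302 0.21153377 0.1190091 ] [ 1.79994410e+02 -9.99256075e-05  2.26713922e-01] [-0.2646607  -0.41133482 -0.07922095]
```

View pics/s12c.png

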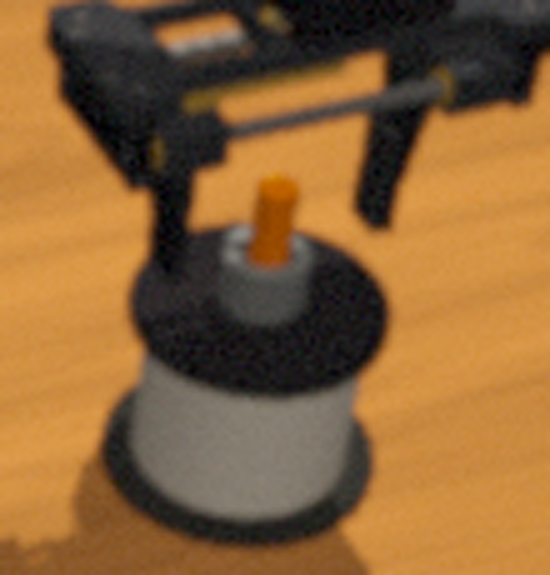

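View pics/w12.png

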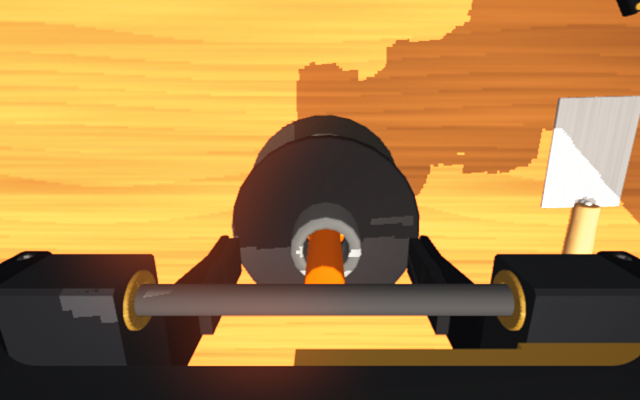

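```bash
python3 -c "
from h import *
print(proj('s12',[.5098,.211,.149]),proj('s12',[.5098,.206,.149]))
crop('s12',390,110,50,50,12,'s12d');crop('w12',280,200,90,90,6,'w12c')
for z in (.117,): print(proj('w12',[.5098,.211,z]), proj('s12',[.5098,.211,z]))
"
```

```text
[416.4737631  126.01396374] [414.27615656 126.50008493]
[325.49261557 251.56438232] [414.44205814 138.57900956]
```

View pics/s12d.png

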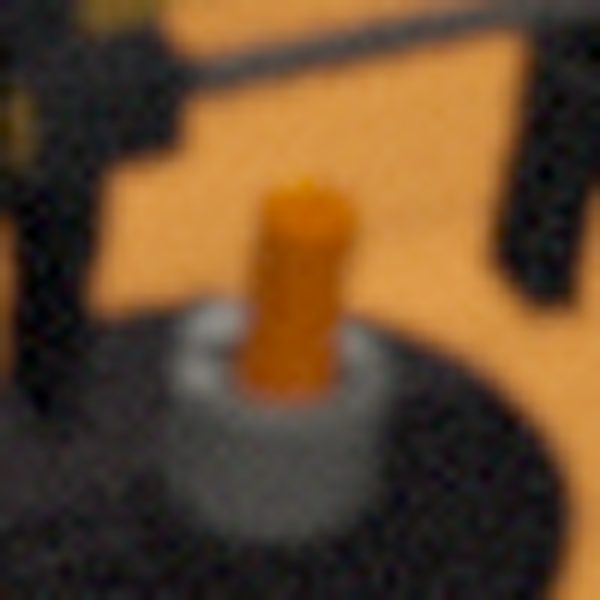

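View pics/w12c.png

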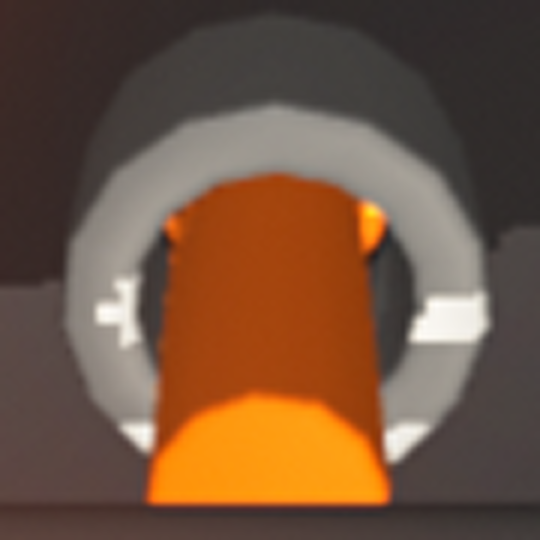

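Emit:
carry_out:
  plan:
    - {"fingers":-1,"dx":0.01,"dy":0.01,"dz":0.3,"rx":0,"ry":0,"rz":0}
    - {"fingers":-1,"dx":0,"dy":0,"dz":0.3,"rx":0,"ry":0,"rz":0}
    - {"fingers":-1,"dx":0,"dy":0,"dz":0.2,"rx":0,"ry":0,"rz":0}
    - {"fingers":-1,"dx":0,"dy":0,"dz":0,"rx":0,"ry":0,"rz":0}
    - {"fingers":-1,"dx":0,"dy":0,"dz":0,"rx":0,"ry":0,"rz":0}

```text
time_s: 15.35
tool_pos: [0.5097, 0.2114, 0.0951]
tool_rot: [-180.0, -0.0, 0.2]
force: [0.1, -1.2, 0.5]
grip_width: 0.0871
```

```bash
python3 -c "
from h import *
o,d=snap('scene','s13');print(o['time_s'],o['tool_pos'],o['tool_rot'],o['force'])
crop('s13',360,90,110,115,5,'s13c')
"
```

```text
15.35 [0.50968379 0.21139603 0.09510039] [-1.79993482e+02 -8.13697508e-03  2.33060126e-01] [ 0.088858   -1.17926648  0.48423411]
```

View pics/s13c.png

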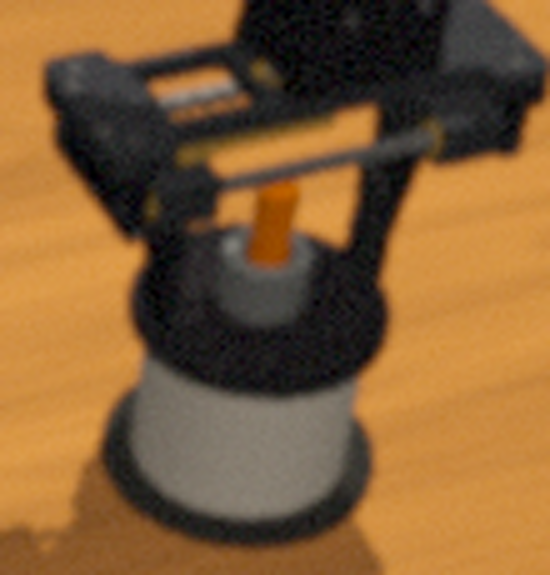

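Emit:
carry_out:
  plan:
    - {"fingers":-0.3,"dx":0,"dy":0,"dz":0,"rx":0,"ry":0,"rz":0}
    - {"fingers":0,"dx":0,"dy":0,"dz":0,"rx":0,"ry":0,"rz":0}
    - {"fingers":0.05,"dx":0,"dy":0,"dz":0,"rx":0,"ry":0,"rz":0}
    - {"fingers":0.05,"dx":0,"dy":0,"dz":0,"rx":0,"ry":0,"rz":0}
    - {"fingers":0.3,"dx":0,"dy":0,"dz":0,"rx":0,"ry":0,"rz":0}
    - {"fingers":1,"dx":0,"dy":0,"dz":0,"rx":0,"ry":0,"rz":0}
    - {"fingers":1,"dx":0,"dy":0,"dz":0,"rx":0,"ry":0,"rz":0}
    - {"fingers":1,"dx":0,"dy":0,"dz":0,"rx":0,"ry":0,"rz":0}
    - {"fingers":1,"dx":0,"dy":0,"dz":0,"rx":0,"ry":0,"rz":0}
  force: 15

```text
time_s: 16.52
tool_pos: [0.5096, 0.2112, 0.095]
tool_rot: [180.0, 0.0, 0.2]
force: [0.7, -0.3, -0.1]
grip_width: 0.0374
```

```bash
python3 -c "
from h import *
o,d=snap('wrist','w14');print(o['time_s'],o['tool_pos'],o['tool_rot'],o['force'],o['grip_width'])
crop('w14',220,120,200,190,3,'w14c')
"
```

```text
16.525 [0.50956945 0.21120691 0.09497839] [1.79991409e+02 4.13209834e-03 2.28624459e-01] [ 0.73399707 -0.31845924 -0.07367792] 0.03742618139362083
```

View pics/w14c.png

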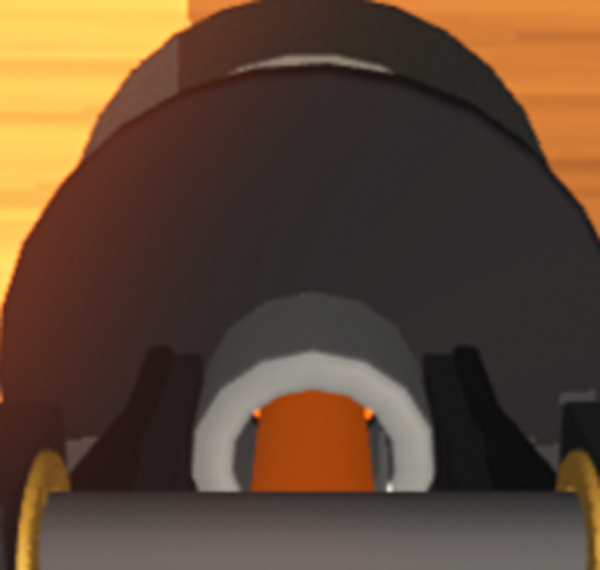

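Emit:
carry_out:
  plan:
    - {"fingers":1,"dx":0,"dy":0,"dz":-0.1,"rx":0,"ry":0,"rz":0}
    - {"fingers":1,"dx":0,"dy":0,"dz":-0.1,"rx":0,"ry":0,"rz":0}
    - {"fingers":1,"dx":0,"dy":0,"dz":-0.1,"rx":0,"ry":0,"rz":0}
    - {"fingers":1,"dx":0,"dy":0,"dz":0,"rx":0,"ry":0,"rz":0}

```text
time_s: 17.08
tool_pos: [0.5098, 0.2114, 0.1044]
tool_rot: [-180.0, -0.0, 0.2]
force: [0.2, -1.4, -0.3]
grip_width: 0.0373
```

```bash
python3 -c "
from h import *
o,d=snap('scene','s15');print(o['time_s'],o['tool_pos'],o['tool_rot'],o['force'],o['grip_width'])
crop('s15',360,90,110,115,5,'s15c')
"
```

```text
17.075 [0.50981395 0.21136495 0.10438625] [-1.79997197e+02 -3.75468805e-02  2.29290989e-01] [ 0.15209106 -1.37778322 -0.32651186] 0.03734382807065062
```

View pics/s15c.png

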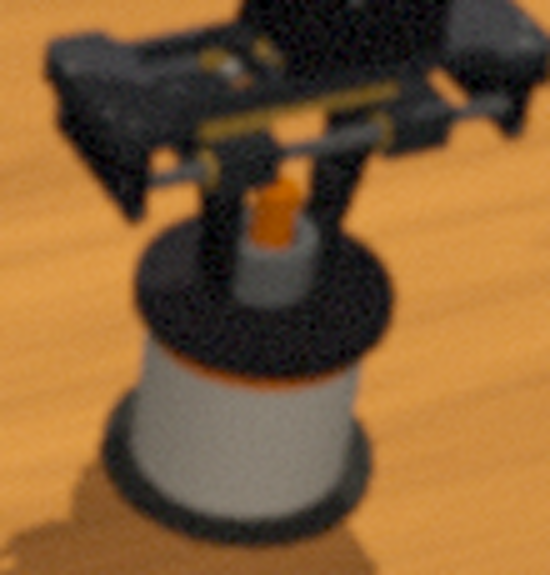

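The cover is rising alone, with the orange flange showing and still seated. I'll continue lifting.

Emit:
carry_out:
  plan:
    - {"fingers":1,"dx":0,"dy":0,"dz":-0.2,"rx":0,"ry":0,"rz":0}
    - {"fingers":1,"dx":0,"dy":0,"dz":-0.3,"rx":0,"ry":0,"rz":0}
    - {"fingers":1,"dx":0,"dy":0,"dz":-0.3,"rx":0,"ry":0,"rz":0}
    - {"fingers":1,"dx":0,"dy":0,"dz":-0.3,"rx":0,"ry":0,"rz":0}
    - {"fingers":1,"dx":0,"dy":0,"dz":-0.3,"rx":0,"ry":0,"rz":0}
    - {"fingers":1,"dx":0,"dy":0,"dz":-0.4,"rx":0,"ry":0,"rz":0}
    - {"fingers":1,"dx":0,"dy":0,"dz":-0.4,"rx":0,"ry":0,"rz":0}
    - {"fingers":1,"dx":0,"dy":0,"dz":-0.4,"rx":0,"ry":0,"rz":0}
    - {"fingers":1,"dx":0,"dy":0,"dz":-0.4,"rx":0,"ry":0,"rz":0}
    - {"fingers":1,"dx":0,"dy":0,"dz":-0.3,"rx":0,"ry":0,"rz":0}
    - {"fingers":1,"dx":0,"dy":0,"dz":-0.1,"rx":0,"ry":0,"rz":0}
    - {"fingers":1,"dx":0,"dy":0,"dz":0,"rx":0,"ry":0,"rz":0}

```text
time_s: 18.62
tool_pos: [0.5096, 0.2112, 0.206]
tool_rot: [180.0, 0.0, 0.2]
force: [0.7, 0.0, -1.3]
grip_width: 0.0374
```

Emit:
carry_out:
  plan:
    - {"fingers":1,"dx":0,"dy":0,"dz":0,"rx":0,"ry":0,"rz":0}
    - {"fingers":1,"dx":0,"dy":0,"dz":0,"rx":0,"ry":0,"rz":0}
    - {"fingers":1,"dx":0,"dy":0,"dz":0,"rx":0,"ry":0,"rz":0}
    - {"fingers":1,"dx":0,"dy":0,"dz":0,"rx":0,"ry":0,"rz":0}

```text
time_s: 19.12
tool_pos: [0.5095, 0.2113, 0.2059]
tool_rot: [180.0, 0.0, 0.2]
force: [0.8, 0.0, -1.1]
grip_width: 0.0376
```

```bash
python3 -c "
from h import *
o,d=snap('scene','s16');print(o['time_s'],o['tool_pos'],o['tool_rot'],o['force'],o['grip_width'],np.abs(o['joint_velocities']).max())
crop('s16',350,40,130,150,4,'s16c')
"
```

```text
19.125 [0.50953186 0.21125292 0.20591752] [1.79994099e+02 1.12771339e-02 2.29746595e-01] [ 0.84647381  0.00781433 -1.06117586] 0.03757947567906094 0.2551303394998453
```

View pics/s16c.png

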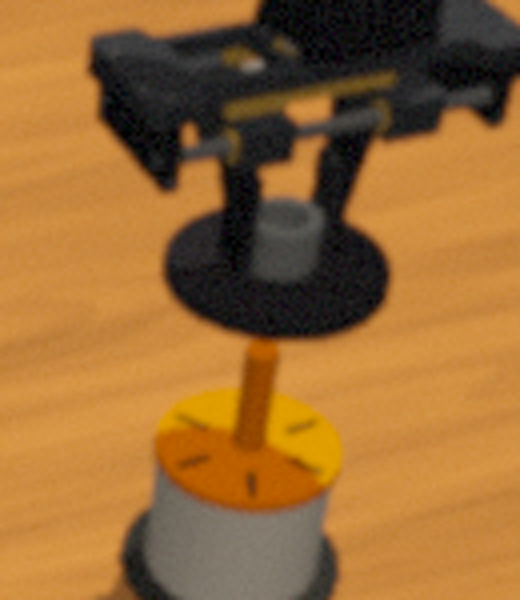

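View pics/s16.png

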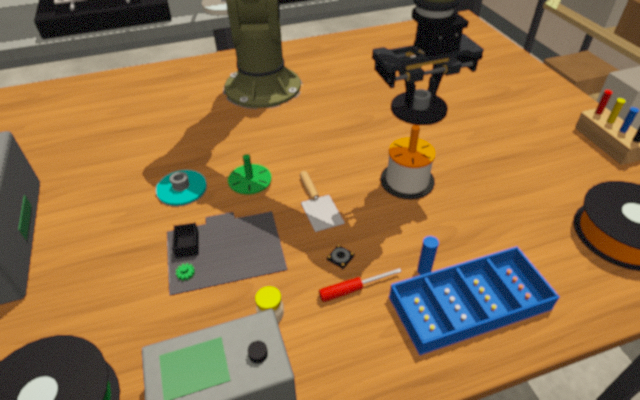

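```bash
python3 -c "
from h import *
t=np.linspace(0,6.28,200)
uv=np.array([proj('s16',[.5098+.05*np.cos(a),.211+.05*np.sin(a),.087]) for a in t]);print((uv.min(0)-[350,40])*4,(uv.max(0)-[350,40])*4)
print((proj('s16',[.5098,.211,.149])-[350,40])*4)
o=sensors.get_obs();print(o['time_s'],o['force'])
ticket.sign_off()
o=sensors.get_obs();print(o['time_s'],o['tool_pos'],o['grip_width'])
"
```

```text
[156.68681179 383.18797169] [345.31524023 499.70180298]
[265.8950524  344.05585496]
19.175 [ 0.16483493  0.12229201 -0.48174396]
the job is handed in; nothing more can be done
the job is handed in; nothing more can be done
```

The job is handed in. The orange inner lid is seated in the white canister, and the arm is holding the cover level above the stem at 19.2 s. `ticket.sign_off()` reports no verdict, so what follows is from my own checks.

- **Lift:** I lifted the nested pair off the sheet by the orange stem. The gripper stopped at about 17 mm opening and showed about 2 N of load.
- **Seating:** I corrected a 2 mm sideways error seen in the wrist picture, then lowered the pair into the canister. The force reversed to +6 N at a TCP height of 0.120 m, which was where I expected contact. I released the stem after a picture showed the lid level with no gap.
- **Cover:** I gripped the grey collar (gripper at 37 mm) and lifted the cover 111 mm.

**Last checks:** By calculation from the lift, the cover's lower edge is at about 0.19 m, against the stem top at about 0.149 m. The flange and stem top appear within 1–2 pixels of where the seated pose should put them. The bystanders look unmoved in the last scene picture.

**Disagreements:**
- The scene and top cameras gave the canister's rim as about 3 mm lower than the wrist camera did. I used the wrist values, which matched the stated heights.
- The last force reading on the tool was noisy: −0.5 N just before handing in, against −1.1 N moments earlier. The grip opening had stayed steady up to the last reading.
- The first move call was refused because each row needs all its keys. Nothing moved.

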